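# Shut the keeper on the brush tray and hold the tray up level

## Task

Get the carrying tray of finished brushes ready to hand over: swing its hinged keeper bar down over the brushes until it snaps under the spring catch, and only then take the tray by its carrying handle and lift it about 15 cm clear of the bench, with the bar still shut and every brush still in its notch. Finish while holding it there by the handle, level and still, without putting it down or letting go. Leave the other things on the bench where they are.

Things in the scene. Friction and masses are not known exactly. Their poses are not given: they have to be found in the camera images.
- tray: loose light-wood carrying tray, 270 mm (its x) by 170 (its y), 0.6-0.8 kg loaded. Origin: centre of its underside, z up. Walls 35 mm high along the sides, 43 at the ends. Five brushes lie along x on two notched rails: at x=-62 under a fixed steel strap (top z=39), at x=+85 under the keeper bar once shut. Carrying handle across the middle, balance point within 6 mm of it
- handle_mid (a point): middle of the tray's carrying handle, at tray x=0, y=0, z=87 mm: a flat wooden bar 18 mm thick along tray x, 22 mm high (z 76 to 98), running 154 mm along tray y between two uprights 36 mm wide that end at the same height; 37 mm of free air under it down to strap and brushes. Axes as the tray's
- handle: the carrying handle bar itself, fixed to the tray; origin at its middle, the same point and axes as handle_mid
- keeper (a joint): keeper bar angle, rad: 0 shut (level across the brushes, pointing to tray -y, under the catch), 1.57 upright, 1.9 leaning out over the tray's +y side. Steel, 14 mm wide, 3 thick, 160 long from the hinge. Stays where left; about 0.5 N turns it. Near the end the tip meets a sprung roller (tray x=85, y=-81, z=43 mm): press on with about 4 N at the thumb plate until it snaps past and stops at 0
- keeper_hinge (a point): hinge of the keeper bar, at tray x=85, y=+80, z=37.5 mm; it turns about tray x. Axes as the tray's
- keeper_pad (a point): top of the thumb plate on the keeper bar, 24 mm (tray x) by 34 mm, centred 128 mm along the bar from its hinge; moves with the bar. Shut, it lies at tray x=85, y=-48, z=40.5 mm with its z axis up; with the bar upright the plate faces tray +y
- brush0: a writing brush, 238 mm long, 9 mm thick, stiff pointed head towards tray -x, lying in a notch of both rails at tray y = -60 mm. Origin on its axis, about 4 mm towards the foot from its middle, 28.5 mm above the tray's underside
- brush1: a writing brush, 238 mm long, 9 mm thick, stiff pointed head towards tray -x, lying in a notch of both rails at tray y = -36 mm. Origin on its axis, about 4 mm towards the foot from its middle, 28.5 mm above the tray's underside
- brush2: a writing brush, 238 mm long, 9 mm thick, stiff pointed head towards tray -x, lying in a notch of both rails at tray y = -12 mm. Origin on its axis, about 4 mm towards the foot from its middle, 28.5 mm above the tray's underside
- brush3: a writing brush, 238 mm long, 9 mm thick, stiff pointed head towards tray -x, lying in a notch of both rails at tray y = 36 mm. Origin on its axis, about 4 mm towards the foot from its middle, 28.5 mm above the tray's underside
- brush4: a writing brush, 238 mm long, 9 mm thick, stiff pointed head towards tray -x, lying in a notch of both rails at tray y = 60 mm. Origin on its axis, about 4 mm towards the foot from its middle, 28.5 mm above the tray's underside
- brush_pot: bystander: red-brown lacquer pot, 100 mm across, with a bunch of brushes standing in it, about 230 mm tall in all; origin under its centre
- trim_knife: bystander: straight trimming knife with dark wooden handle, 165 mm long, 13 mm high, lying beside the tray; origin under its bolster, blade along its x
- hair_comb: bystander: flat brass comb, 110 x 37 mm, 5 mm thick, lying near the tray; origin under its centre
- press_weight: bystander: plain brass bar, 140 x 26 x 20 mm, lying beside the tray; origin under its centre
- glue_jar: bystander: amber glass jar with a steel lid, 60 mm across, 75 mm tall; origin under its centre
- ferrule_dish: bystander: shallow white bowl, 90 mm across, 35 mm high; origin under its centre
- hair_box: bystander: green lidded box, 124 x 94 x 61 mm; origin under its centre

How it is judged:
By the outcome, as a careful person would: the job done as asked, in the order asked, and still so for the second after the job is handed in, while the arm keeps its last pose, push and grip.
It also fails if it takes over 48 s, if anything falls off the work surface, if the arm or the gripper's body presses on something with over 40 N, if the wrist force passes 120 N, or if a joint passes its speed limit or range.

## Robot

A 7-joint arm with a two-finger parallel gripper is mounted at the origin on the work surface. World frame = base frame: x ahead of the robot, y to its left, z up, the work surface at z = 0. Lengths are in mm, angles in degrees, forces in N, time in s.
With the tool pointing down it reaches from about 425 to 925 mm from the base axis. Payload 6.8 kg.
Tool frame: the origin (TCP) lies midway between the tips of the shut fingers; the grasp point (between the pads) lies 19 mm behind it; z points along the fingers, y is the line along which they close (so a half turn about z gives the same grasp; the last joint's range is limited). The gripper opens to 85 mm and grips with 20 to 120 N. Pads are 22 mm wide; open, the fingers measure 114 mm over their backs; the gripper's body (76 mm by 85 mm) begins 54 mm behind the grasp point. The pads swing forward as they close: fully open they stand 13 mm farther back than shut.
Start: joints at [-74.891, 27.33, 1.283, 89.118, -0.659, 63.558, -4.761], TCP at [245.22, 628.899, 231.308] pointing down, gripper open.
Joint ranges: [-169.35, 169.35], [-19.33, 120.38], [-80.79, 83.38], [13.8, 139.57], [-78.32, 258.32], [9.67, 109.79], [-169.56, 169.56]. Speed limits (degrees/s): [136.94, 136.94, 180, 180, 180, 180, 180].

## Interface

Orientations are given as a 3x3 rotation matrix whose columns are the frame's x, y, z axes.
In Python, from cell import arm gives the robot as it stands.
- The arm moves only by the shell command python3 inch.py 'ROWS' [OPENING] [FORCE]. ROWS is a JSON list of rows, 1 to 10 of them, each of 6 numbers: dx, dy, dz in mm, then a rotation vector rx, ry, rz in degrees; each row is the pose to reach, as a shift and turn from the pose commanded when the command began, along the tool's axes at that moment; what a row does not reach only later rows make up. A row lasts 1/8 s, in which the tool goes at most 62.5 mm and 10.7 degrees, less where a joint would pass 70% of its speed; a pose out of reach is approached as far as the arm can. OPENING is the opening from 0.0 (shut) to 1.0 (fully open), set as the command begins (- or left out keeps the last). The fingers move at their own pace and stop on an object; FORCE is the grip in N (left out, the last holds). Time passes only in rows, so rows that do not move let the fingers close. It prints the time, the measured TCP pose, the force, the opening and the grip force at its end.
- arm.observe(): the state, without advancing time (a new reading comes with each control period).
- arm.read_camera(name): name is "scene" or "top" or "wrist"; returns the picture (480x640x3 uint8, red, green, blue); there is no depth.
- arm.get_calibration(name): a dict with "fov_y" (degrees; the focal length in pixels is half the picture's height over the tangent of half this angle, whatever the lens; pixels are square), "cx", "cy" (the principal point, pixels), "rvec" (rotation vector, rad) and "tvec" (3), from world to camera coordinates, as OpenCV has them; the wrist camera has in their place "T_tool_cam" (4x4, takes a point from camera to tool coordinates, whose origin is the TCP and whose axes are the flange's). Camera axes: x right, y down, z forward; pixel columns grow to the right and rows downward; lengths in mm; the calibration is good to about 2 mm. A picture is of the moment at which its call begins: read the wrist's pose just before it. get_calibration takes no time and is no camera call.
- arm.finish_job(): hands the job in; it is judged then, once.
The state is a dict: "time_s": time; "joints": joint angles; "qvel": joint speeds; "effort": joint torques, N m; "ee_pos": TCP position; "tcp_rot": TCP orientation; "contact_force": force on the tool from outside, world axes, zero at the start; "moment": the same for the moment, N m; "gripper_width": opening from 0.0 (shut) to 1.0 (fully open); "grip_force": force on a finger pad.
Only numpy, scipy, OpenCV 4.12 (cv2) and the standard library are available. Lean on these libraries where they do the work, as an engineer would, in place of code of your own. Each camera call takes 0.05 s, during which the arm holds its last target. There are 200 camera calls.

## Working session

There is one attempt and no reset: what is moved stays moved. The work goes in short steps, Python scripts to look and compute and a shell command to move; the robot and the scene stay as the last step left them, time stands still between calls to the robot, and variables do not carry over. Pictures are saved under pics/ and viewed, at most 10 in all, crops included, and the job is handed in when it is done.

```bash
ls; mkdir -p pics
python3 - <<'E'
from cell import arm
import cv2
o=arm.observe();print({k:o[k] for k in('time_s','ee_pos','tcp_rot','contact_force','gripper_width')})
for n in('top','scene'):
    cv2.imwrite(f'pics/{n}0.png',arm.read_camera(n)[:,:,::-1]);print(n,arm.get_calibration(n))
print(arm.get_calibration('wrist'))
E
```

```text
cell.py
inch.py
pics
{'time_s': 0.0, 'ee_pos': array([244.9771023 , 628.31890046, 230.33275142]), 'tcp_rot': array([[-9.31710743e-01,  3.63200709e-01, -5.79548482e-04],
       [ 3.63201158e-01,  9.31709089e-01, -1.75831034e-03],
       [-9.86489742e-05, -1.84872931e-03, -9.99998286e-01]]), 'contact_force': array([-0.11617507,  0.03108773,  0.32278935]), 'gripper_width': 1.0019424517145012}
top {'fov_y': 51.35772566787826, 'cx': 328.99024754316355, 'cy': 238.6481007487564, 'rvec': array([ 2.1126057 , -2.09660077,  0.23442481]), 'tvec': array([   7.73975708,  529.18812421, 1101.80884961])}
scene {'fov_y': 46.18635504125029, 'cx': 314.89469761462516, 'cy': 237.41370389336998, 'rvec': array([ 1.98235478,  0.98087359, -0.49222632]), 'tvec': array([-322.14404246, -157.5935315 , 2007.21140118])}
{'fov_y': 69.70329626020082, 'cx': 317.54890938829215, 'cy': 236.63451000296118, 'T_tool_cam': array([[ 2.68956300e-04, -9.57917214e-01, -2.87044490e-01,
         7.36837627e+01],
       [ 9.99999746e-01,  6.83328468e-05,  7.08945924e-04,
         7.67088088e-01],
       [-6.59496937e-04, -2.87044608e-01,  9.57916989e-01,
        -1.42723207e+02],
       [ 0.00000000e+00,  0.00000000e+00,  0.00000000e+00,
         1.00000000e+00]])}
```

View pics/top0.png

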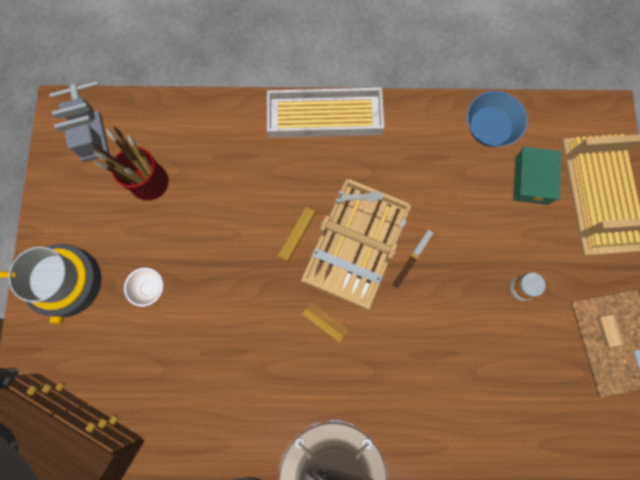

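View pics/scene0.png

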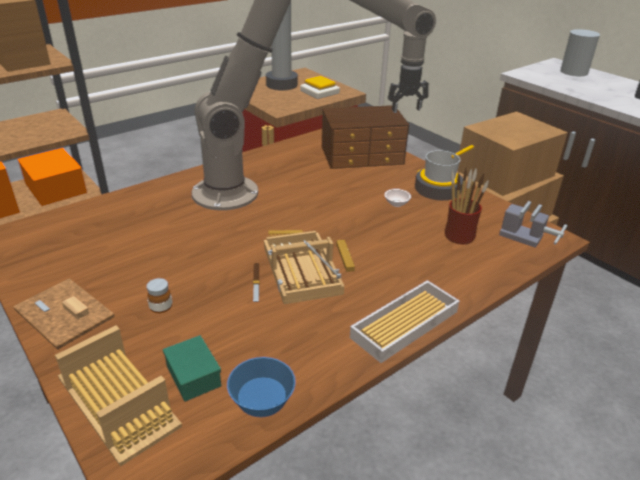

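Run:
```python
import cv2
a=cv2.imread('pics/top0.png')[165:325,285:445];b=cv2.imread('pics/scene0.png')[215:315,240:370]
cv2.imwrite('pics/topc.png',cv2.resize(a,(600,600),interpolation=cv2.INTER_CUBIC))
cv2.imwrite('pics/scc.png',cv2.resize(b,(780,600),interpolation=cv2.INTER_CUBIC))
```

```text
(no output)
```

View pics/topc.png

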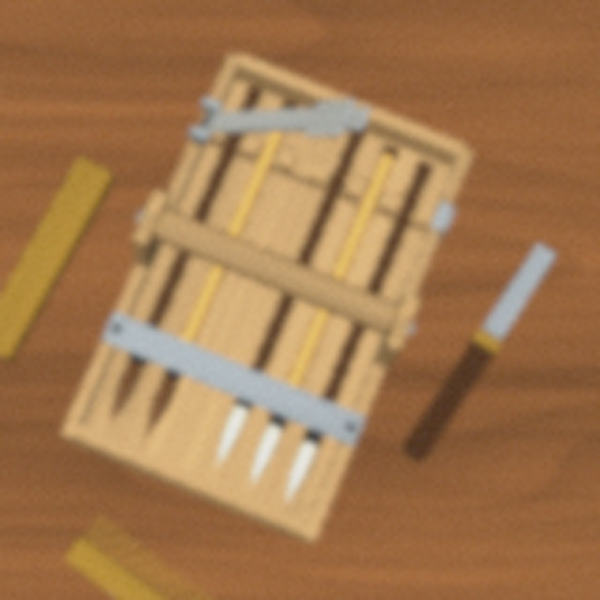

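View pics/scc.png

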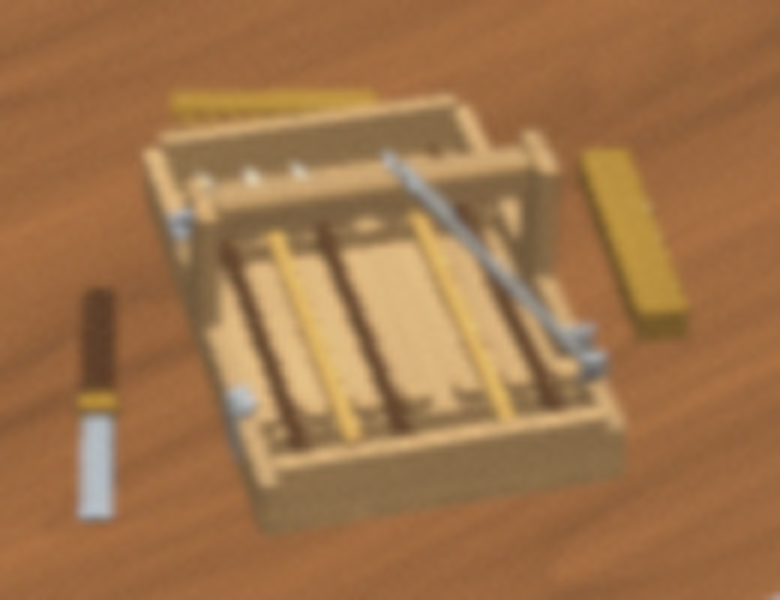

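```bash
cat > h.py <<'E'
import numpy as np,cv2
from cell import arm
from scipy.optimize import least_squares
def proj(n,P):
    c=arm.get_calibration(n);f=240/np.tan(np.radians(c['fov_y'])/2)
    K=np.array([[f,0,c['cx']],[0,f,c['cy']],[0,0,1]])
    return cv2.projectPoints(np.asarray(P,float).reshape(-1,3),c['rvec'],c['tvec'],K,None)[0][:,0]
def world(p,T):
    x,y,z,a=p;c,s=np.cos(a),np.sin(a)
    return np.asarray(T,float)@np.array([[c,-s,0],[s,c,0],[0,0,1]]).T+[x,y,z]
def bar(r,th,off=0):  # tray coords
    return [85,80-r*np.cos(th)+off*np.sin(th),37.5+r*np.sin(th)+off*np.cos(th)]
E
cat > fit.py <<'E'
from h import *
top=np.array([[230,55],[472,150],[63,433],[318,540],[283,258]])/3.75+[285,165]
tT=[[135,85,43],[135,-85,43],[-135,85,43],[-135,-85,43],[0,0,98]]
sc=np.array([[268,483],[622,425],[150,150],[460,97],[372,165]])/6+[240,215]
sT=[[135,-85,43],[135,85,43],[-135,-85,43],[-135,85,43],[0,0,98]]
r=lambda p:np.r_[(proj('top',world(p,tT))-top).ravel(),(proj('scene',world(p,sT))-sc).ravel()]
s=least_squares(r,[550,0,0,-.4],x_scale=[1,1,1,.01]);p=s.x
print(p,np.degrees(p[3]));print(r(p).reshape(-1,2).round(1).tolist())
tt=np.array([368,115])/3.75+[285,165];st=np.array([388,153])/6+[240,215]
k=lambda q:np.r_[proj('top',world(p,[bar(160,q[0])]))[0]-tt,proj('scene',world(p,[bar(160,q[0])]))[0]-st]
for q0 in(.5,1.2):
  q=least_squares(k,[q0]);print('keeper',q.x,q.fun)
for n in ([0,0,87],[85,-48,40.5],bar(160,q.x[0]),bar(128,q.x[0])):print(n,world(p,[n]))
E
python3 fit.py
python3 inch.py '[[-15,-13,-20,0,0,2],[-60,-53,-50,0,0,10],[-105,-93,-80,0,0,20],[-150,-133,-90,0,0,30],[-195,-174,-90,0,0,40],[-240,-214,-90,0,0,50],[-285,-254,-90,0,0,60],[-330,-294,-90,0,0,70],[-375,-334,-90,0,0,79],[-410,-366,-90,0,0,85]]' 0.0
cat > st.py <<'E'
from h import *
import sys
# usage: st.py traytarget x y z  -> shift in tool axes to reach with tool y=tray x
p=np.load('tray.npy') if __import__('os').path.exists('tray.npy') else np.array([527.74,-54.70,0,-.38866])
o=arm.observe();R=o['tcp_rot'];e=o['ee_pos']
c,s=np.cos(p[3]),np.sin(p[3]);ty=np.array([c,s,0]);tz=np.array([0,0,-1.]);Rt=np.c_[np.cross(ty,tz),ty,tz]
print('t',o['time_s'],'tray coords',(Rt.T@(e-world(p,[[0,0,0]])[0])*[1,1,-1]).round(1),'(y,x,z)','F',o['contact_force'].round(1),'M',o['moment'].round(2),'grip',o['grip_force'],o['gripper_width'],'j',o['joints'].round(0))
if len(sys.argv)>3:
    t=world(p,[[float(v) for v in sys.argv[1:4]]])[0]
    print('shift',(R.T@(t-e)).round(1),'rot',np.degrees(cv2.Rodrigues(R.T@Rt)[0].ravel()).round(1))
E
python3 st.py 30 50 330
```

```text
time_s: 1.35
ee_pos: [494.8, 136.2, 321.2]
tcp_rot: [[0.286, 0.958, -0.0], [0.958, -0.286, -0.0], [-0.0, -0.0, -1.0]]
contact_force: [0.7, 0.1, 0.2]
gripper_width: -0.001
grip_force: 0.0
t 1.35 tray coords [ 164.2 -102.8  321.2] (y,x,z) F [0.7 0.1 0.2] M [ 0.05 -0.01  0.01] grip 0.0 -0.0005393488251663435 j [-49.   7.  29. 106.  -4.  68. -35.]
shift [-126.7  121.    -8.8] rot [-0.   0.   5.6]
```

```bash
python3 inch.py '[[-25,24,0,0,0,1],[-65,62,-5,0,0,3],[-103,98,-9,0,0,5],[-122,116,-9,0,0,5.6],[-127,121,-9,0,0,5.6],[-127,121,-9,0,0,5.6]]'
python3 - <<'E'
from h import *
o=arm.observe();im=arm.read_camera('wrist')[:,:,::-1]
np.savez('w1.npz',e=o['ee_pos'],R=o['tcp_rot'])
cv2.imwrite('pics/w1.png',im);print(o['ee_pos'],o['qvel'].max())
E
```

```text
time_s: 2.1
ee_pos: [574.4, -16.2, 329.9]
tcp_rot: [[0.373, 0.928, -0.001], [0.928, -0.373, 0.0], [-0.0, -0.001, -1.0]]
contact_force: [0.7, 0.5, 0.1]
gripper_width: -0.003
grip_force: 0.0
[574.38517225 -16.18694141 329.87195706] 0.32227598548445663
```

View pics/w1.png

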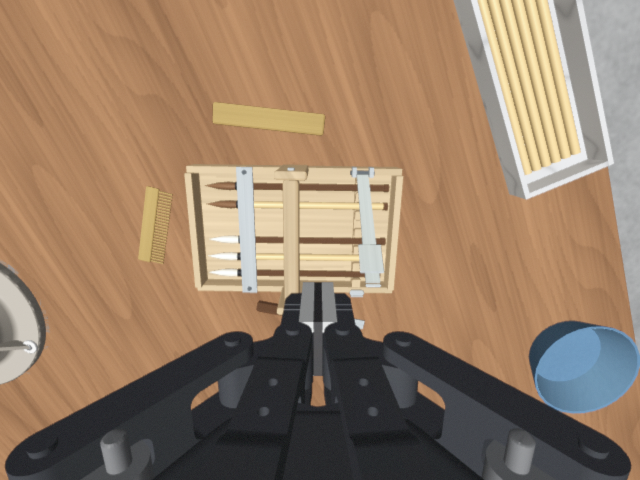

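```bash
cat > fit2.py <<'E'
from h import *
w=np.load('w1.npz');c=arm.get_calibration('wrist');f=240/np.tan(np.radians(c['fov_y'])/2);T=c['T_tool_cam']
def wp(P):
    t=(np.asarray(P)-w['e'])@w['R'];q=(t-T[:3,3])@T[:3,:3];return q[:,:2]/q[:,2:]*f+[c['cx'],c['cy']]
top=np.array([[230,55],[472,150],[63,433],[318,540],[284,269]])/3.75+[285,165]
tT=[[135,85,43],[135,-85,43],[-135,85,43],[-135,-85,43],[0,0,98]]
sc=np.array([[268,483],[622,425],[150,150],[460,97],[374,173]])/6+[240,215]
sT=[[135,-85,43],[135,85,43],[-135,-85,43],[-135,85,43],[0,0,98]]
wi=np.array([[187,167],[402,170],[393,292],[198,290],[291,172]])
wT=[[-135,85,43],[135,85,43],[135,-85,43],[-135,-85,43],[0,88,98]]
def r(p):return np.r_[(proj('top',world(p,tT))-top).ravel(),.4*(proj('scene',world(p,sT))-sc).ravel(),(wp(world(p,wT))-wi).ravel()]
s=least_squares(r,[528,-54,0,-.39],x_scale=[1,1,1,.01],loss='soft_l1');p=s.x
print(p,np.degrees(p[3]));print(r(p).reshape(-1,2).round(1).tolist())
rw=least_squares(lambda q:(wp(world(q,wT[:4]))-wi[:4]).ravel(),p,x_scale=[1,1,1,.01]);print('wrist only',rw.x,rw.fun.round(1))
k=lambda q:np.r_[proj('top',world(p,[bar(160,q[0])]))[0]-np.array([383.1,195.7]),wp(world(p,[bar(160,q[0])]))[0]-[374,286]]
q=least_squares(k,[.9]);print('keeper',q.x,q.fun)
p[2]=0;np.save('tray.npy',p)
# handle-height check: stereo top/wrist of bar's centre line, z free
h=lambda z:np.r_[proj('top',world(p,[[0,0,z[0]]]))[0]-top[4]];print('handle top z',least_squares(h,[90]).x)
E
python3 fit2.py;python3 st.py
```

```text
[ 5.26301728e+02 -5.43687129e+01 -8.71578077e+00 -3.92045698e-01] -22.46256388456479
[[-0.8, -0.4], [-0.3, 0.3], [-0.6, 0.1], [-0.9, 0.1], [-2.5, 0.4], [-0.9, 0.4], [-0.1, 0.3], [-0.9, 0.1], [-0.0, 0.7], [-0.6, 1.1], [-0.1, 0.6], [0.3, -0.1], [-0.6, 1.4], [0.8, 1.5], [0.4, -1.1]]
wrist only [ 5.26479987e+02 -5.34815372e+01 -9.57717221e+00 -3.93700999e-01] [ 0.  -0.4  0.1 -0.7 -0.9  0.7  0.7  0.5]
keeper [0.91767603] [-0.93245329  2.35904947 -1.36153049 -0.88154024]
handle top z [99.25007502]
t 2.15 tray coords [ 54.3  29.5 329.9] (y,x,z) F [ 0.6  0.1 -0.2] M [-0.01 -0.03 -0.03] grip 0.0 0.001706874751524265 j [-34.  15.  37.  98.  -9.  70. -17.]
```

```bash
sed -i 's/(wp(world(p,wT))-wi).ravel()\]/(wp(world(p,wT))-wi).ravel(),p[2]]/; s/\.reshape(-1,2)\.round/[:-1].reshape(-1,2).round/' fit2.py; python3 fit2.py;python3 st.py 85 17 172
```

```text
[ 5.26387154e+02 -5.42240790e+01 -5.05302327e+00 -3.92124841e-01] -22.46709842199043
[[-0.8, -0.9], [-0.1, -0.2], [-0.7, -0.2], [-0.9, -0.1], [-2.5, -0.0], [-0.9, -0.1], [-0.1, -0.1], [-0.9, -0.3], [0.0, 0.3], [-0.5, 0.7], [-1.2, 0.7], [1.0, 0.1], [-0.0, 2.5], [-0.1, 2.5], [0.2, -0.9]]
wrist only [ 5.26479987e+02 -5.34815373e+01 -9.57717230e+00 -3.93700999e-01] [ 0.  -0.4  0.1 -0.7 -0.9  0.7  0.7  0.5]
keeper [0.92560159] [-1.2168576   1.53407653 -0.58822112 -0.08086162]
handle top z [99.04319932]
t 2.15 tray coords [ 54.1  29.5 329.9] (y,x,z) F [ 0.6  0.1 -0.2] M [-0.01 -0.03 -0.03] grip 0.0 0.001706874751524265 j [-34.  15.  37.  98.  -9.  70. -17.]
shift [-37.8  55.3 157.9] rot [-0.1 -0.   0.7]
```

```bash
python3 inch.py '[[-7,10,25,0,0,0.7],[-20,30,75,0,0,0.7],[-32,46,125,0,0,0.7],[-37,54,150,0,0,0.7],[-38,55,158,0,0,0.7],[-38,55,158,0,0,0.7]]'; python3 st.py 85 14 140
```

```text
time_s: 2.9
ee_pos: [611.6, -71.3, 172.6]
tcp_rot: [[0.383, 0.924, -0.0], [0.924, -0.383, 0.001], [0.001, -0.0, -1.0]]
contact_force: [-0.3, -0.6, 0.5]
gripper_width: 0.003
grip_force: 0.0
t 2.9 tray coords [ 16.8  85.2 172.6] (y,x,z) F [-0.3 -0.6  0.5] M [ 0.03  0.03 -0.01] grip 0.0 0.0029898382030761517 j [-24.  28.  34. 103. -19.  55.  -5.]
shift [-2.8 -0.2 32.6] rot [-0. -0. -0.]
```

```bash
python3 inch.py '[[-2,0,15,0,0,0],[-3,0,33,0,0,0],[-12,0,41,0,0,0],[-22,0,51,0,0,0],[-30,0,61,0,0,0],[-37,0,71,0,0,0],[-43,0,82,0,0,0],[-49,0,94,0,0,0],[-53,0,105,0,0,0],[-55,0,113,0,0,0]]'; python3 st.py 85 -43 40
python3 - <<'E'
from h import *
im=arm.read_camera('wrist')[:,:,::-1];cv2.imwrite('pics/w2.png',im)
E
```

```text
time_s: 4.15
ee_pos: [590.1, -123.6, 58.4]
tcp_rot: [[0.385, 0.923, -0.001], [0.923, -0.385, 0.0], [-0.0, -0.001, -1.0]]
contact_force: [-0.3, -0.4, 0.5]
gripper_width: -0.001
grip_force: 0.0
t 4.15 tray coords [-39.8  85.4  58.4] (y,x,z) F [-0.3 -0.4  0.5] M [ 0.01  0.05 -0.  ] grip 0.022584186044696253 -0.001280923855929262 j [-15.  36.  29. 108. -25.  42.   5.]
shift [-3.2 -0.4 18.4] rot [-0.   0.  -0.1]
```

View pics/w2.png

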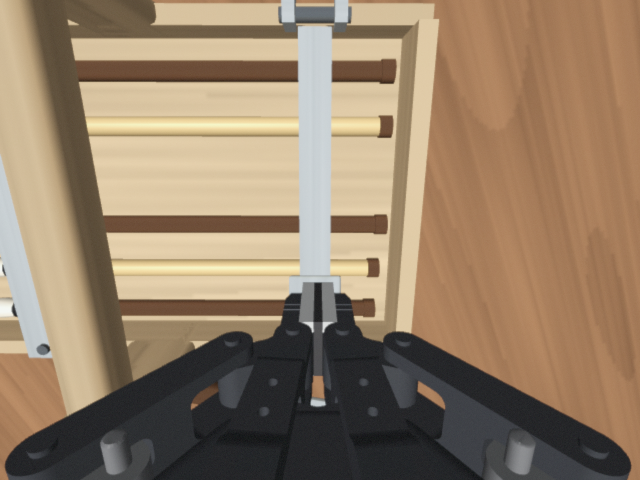

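The bar followed and the finger is centred on the thumb plate (plate edges at px 290-340, row 283). I'll press on down.

```bash
python3 inch.py '[[-2,0,5,0,0,0],[-4,0,9,0,0,0],[-5,0,12,0,0,0],[-5,0,14,0,0,0],[-5,0,16,0,0,0],[-5,0,17,0,0,0]]'; python3 st.py
```

```text
time_s: 4.95
ee_pos: [588.7, -128.1, 42.3]
tcp_rot: [[0.384, 0.923, 0.0], [0.923, -0.384, -0.0], [0.0, 0.0, -1.0]]
contact_force: [-0.3, -0.5, 0.0]
gripper_width: 0.001
grip_force: 0.0
t 4.95 tray coords [-44.4  85.8  42.3] (y,x,z) F [-0.3 -0.5  0. ] M [ 0.03  0.01 -0.  ] grip 0.0 0.0012308296238850865 j [-14.  37.  28. 109. -25.  40.   6.]
```

```bash
for i in 1; do python3 inch.py '[[0,0,1,0,0,0],[0,0,2,0,0,0],[0,0,3,0,0,0],[0,0,3,0,0,0]]'|grep -E 'pos|force'; done; python3 inch.py '[[0,0,1,0,0,0],[0,0,2,0,0,0],[0,0,2,0,0,0]]'|grep -E 'pos|force'
```

```text
ee_pos: [588.5, -128.1, 40.1]
contact_force: [-3.4, 0.9, 11.0]
grip_force: 5.4
ee_pos: [588.7, -128.3, 39.5]
contact_force: [-7.5, 1.9, 23.5]
grip_force: 11.8
```

```bash
python3 inch.py '[[0,0,-8,0,0,0],[0,0,-30,0,0,0],[10,-5,-75,0,0,0],[35,-20,-125,0,0,0],[60,-36,-165,0,0,0],[82,-48,-195,0,0,0],[92,-54,-208,0,0,0],[94,-56,-210,0,0,0],[94,-56,-210,0,0,0]]' 1.0
python3 st.py 0 0 120
python3 - <<'E'
from h import *
o=arm.observe();im=arm.read_camera('wrist')[:,:,::-1];np.savez('w3.npz',e=o['ee_pos'],R=o['tcp_rot']);cv2.imwrite('pics/w3.png',im)
E
```

```text
time_s: 6.95
ee_pos: [572.2, -20.7, 246.1]
tcp_rot: [[0.385, 0.923, -0.002], [0.923, -0.385, -0.001], [-0.001, -0.001, -1.0]]
contact_force: [-0.2, -0.9, 0.1]
gripper_width: 0.999
grip_force: 0.0
t 6.95 tray coords [ 48.5  29.5 246.1] (y,x,z) F [-0.2 -0.9  0.1] M [-0.04 -0.01 -0.01] grip 0.0 0.9985828133517776 j [-33.  19.  37. 104. -13.  61. -14.]
shift [-48.5 -29.2 126.2] rot [-0.1  0.1 -0.2]
```

View pics/w3.png

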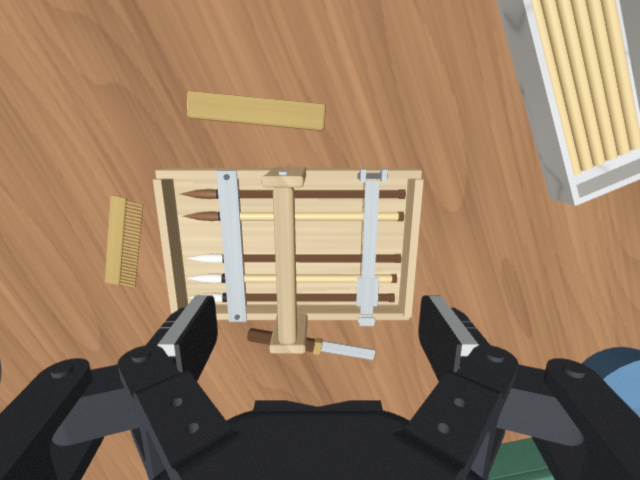

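Run:
```python
from h import *
w=np.load('w3.npz');c=arm.get_calibration('wrist');f=240/np.tan(np.radians(c['fov_y'])/2);T=c['T_tool_cam']
def wp(P):
    t=(np.asarray(P)-w['e'])@w['R'];q=(t-T[:3,3])@T[:3,:3];return q[:,:2]/q[:,2:]*f+[c['cx'],c['cy']]
wi=np.array([[155,171],[422,172],[413,320],[170,315],[285,180],[288,330]])
wT=[[-135,85,43],[135,85,43],[135,-85,43],[-135,-85,43],[0,82,98],[0,-77,98]]
W=np.array([[1,1]]*4+[[1,0]]*2)
r=lambda p:np.r_[((wp(world(p,wT))-wi)*W).ravel(),p[2]*.5]
p0=np.load('tray.npy');print(p0,r(p0).round(1))
s=least_squares(r,p0,x_scale=[1,1,1,.01]);print(s.x,s.fun.round(1))
for th in(0,.06):print(wp(world(s.x,[bar(0,th),bar(128,th,3),bar(160,th)])).round(1).tolist())
# height of handle from parallax: free z of handle line
h=lambda z:(wp(world(s.x,[[0,0,z[0]]]))-[[286.5,0]])[0,:1];print('z',least_squares(h,[90]).x)
s.x[2]=0;np.save('tray2.npy',s.x)
im=cv2.imread('pics/w3.png')[270:340,330:420];cv2.imwrite('pics/w3c.png',cv2.resize(im,(720,560),interpolation=cv2.INTER_CUBIC))
```

```text
[ 5.26387154e+02 -5.42240790e+01  0.00000000e+00 -3.92124841e-01] [-2.4  2.2  2.7  0.4 -1.3  4.1  3.7  9.6 -1.7  0.   0.5  0.   0. ]
[ 5.27111866e+02 -5.13307754e+01 -4.12352617e+00 -4.04416420e-01] [-0.5 -2.9  2.1 -1.4 -3.4  1.2  3.3  4.1 -0.7 -0.  -0.7  0.  -2.1]
[[373.1, 174.6], [367.2, 290.3], [365.4, 314.5]]
[[373.1, 174.6], [368.2, 293.0], [366.6, 318.5]]
z [92.38981912]
```

View pics/w3c.png

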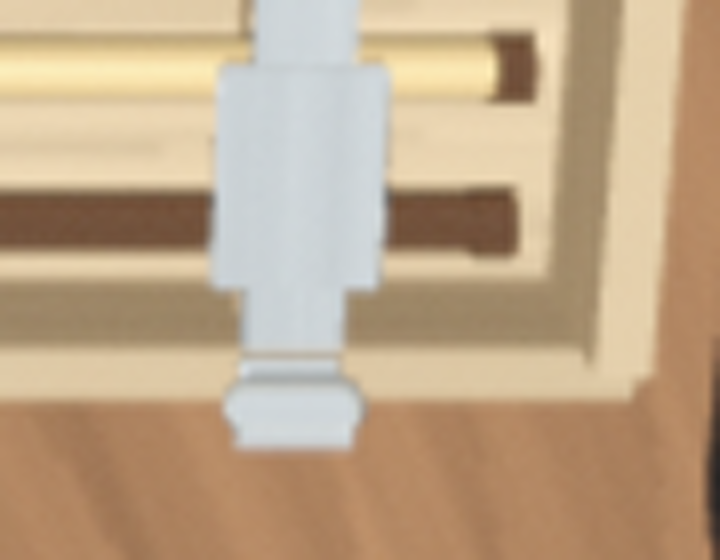

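Catch roller (crop px ~295,385) sits over the bar tip: bar shut. All five brushes in place. Now the handle.

```bash
python3 inch.py '[[-12,-7,10,0,0,-0.2],[-32,-19,40,0,0,-0.2],[-45,-27,75,0,0,-0.2],[-48.5,-29,110,0,0,-0.2],[-48.5,-29,140,0,0,-0.2],[-48.5,-29,162,0,0,-0.2],[-48.5,-29,175,0,0,-0.2],[-48.5,-29,180,0,0,-0.2],[-48.5,-29,180,0,0,-0.2]]'; python3 st.py 0 0 66
```

```text
time_s: 8.12
ee_pos: [527.5, -53.8, 67.4]
tcp_rot: [[0.382, 0.924, 0.0], [0.924, -0.382, -0.0], [-0.0, 0.0, -1.0]]
contact_force: [-0.8, 0.5, -0.1]
gripper_width: 1.003
grip_force: 0.0
t 8.125 tray coords [ 0.8  0.8 67.4] (y,x,z) F [-0.8  0.5 -0.1] M [-0.   -0.01  0.02] grip 0.0 1.0028260480419315 j [-24.  30.  30. 118. -23.  38.  -2.]
shift [-0.8 -0.8  1.4] rot [0. 0. 0.]
```

Close gently first, then firmly.

```bash
Z='[[0,0,0,0,0,0],[0,0,0,0,0,0],[0,0,0,0,0,0],[0,0,0,0,0,0],[0,0,0,0,0,0],[0,0,0,0,0,0],[0,0,0,0,0,0],[0,0,0,0,0,0]]'; python3 inch.py '[[0,-0.8,1,0,0,0],[0,-0.8,1,0,0,0],[0,-0.8,1,0,0,0],[0,-0.8,1,0,0,0],[0,-0.8,1,0,0,0],[0,-0.8,1,0,0,0],[0,-0.8,1,0,0,0],[0,-0.8,1,0,0,0]]' 0.0 25; python3 st.py; python3 inch.py '[[0,0,0,0,0,0],[0,0,0,0,0,0],[0,0,0,0,0,0],[0,0,0,0,0,0]]' 0.0 75; python3 st.py
```

```text
time_s: 9.12
ee_pos: [526.7, -52.9, 66.5]
tcp_rot: [[0.381, 0.924, -0.0], [0.924, -0.381, 0.001], [0.0, -0.0, -1.0]]
contact_force: [-2.1, 1.3, 5.7]
gripper_width: 0.206
grip_force: 26.3
t 9.125 tray coords [ 1.3 -0.2 66.5] (y,x,z) F [-2.1  1.3  5.7] M [ 0.31  0.39 -0.1 ] grip 26.33967250585556 0.2064486010900153 j [-24.  30.  30. 118. -23.  38.  -1.]
time_s: 9.62
ee_pos: [526.8, -52.9, 66.7]
tcp_rot: [[0.381, 0.924, -0.0], [0.924, -0.381, 0.001], [0.001, -0.0, -1.0]]
contact_force: [-2.3, 2.0, 5.7]
gripper_width: 0.201
grip_force: 73.3
t 9.625 tray coords [ 1.4 -0.1 66.7] (y,x,z) F [-2.3  2.   5.7] M [ 0.26  0.52 -0.12] grip 73.33885788917542 0.20085910831788056 j [-24.  30.  30. 118. -23.  38.  -1.]
```

```bash
python3 inch.py '[[0,0,-1,0,0,0],[0,0,-4,0,0,0],[0,0,-9,0,0,0],[0,0,-16,0,0,0],[0,0,-24,0,0,0],[0,0,-33,0,0,0],[0,0,-42,0,0,0],[0,0,-51,0,0,0],[0,0,-60,0,0,0],[0,0,-68,0,0,0]]' ; python3 inch.py '[[0,0,-8,0,0,0],[0,0,-18,0,0,0],[0,0,-30,0,0,0],[0,0,-42,0,0,0],[0,0,-54,0,0,0],[0,0,-65,0,0,0],[0,0,-74,0,0,0],[0,0,-80,0,0,0],[0,0,-84,0,0,0],[0,0,-85,0,0,0]]'; python3 inch.py '[[0,0,0,0,0,0],[0,0,0,0,0,0],[0,0,0,0,0,0],[0,0,0,0,0,0]]'>/dev/null; python3 st.py
python3 - <<'E'
from h import *
a=arm.read_camera('wrist')[:,:,::-1];b=arm.read_camera('scene')[:,:,::-1]
b=cv2.resize(b[170:310,220:390],None,fx=3,fy=3,interpolation=cv2.INTER_CUBIC)
a=a[:,100:560][:420]; a=cv2.resize(a,(290,265))
c=np.zeros((420,800,3),np.uint8);c[:,:510]=b;c[:265,510:]=a;cv2.imwrite('pics/lift.png',c)
E
```

```text
time_s: 10.88
ee_pos: [526.8, -53.1, 134.9]
tcp_rot: [[0.381, 0.925, 0.0], [0.925, -0.381, 0.0], [0.0, 0.0, -1.0]]
contact_force: [-0.4, 0.3, -7.2]
gripper_width: 0.2
grip_force: 73.3
time_s: 12.12
ee_pos: [526.8, -53.1, 219.4]
tcp_rot: [[0.381, 0.925, -0.0], [0.925, -0.381, 0.0], [0.0, -0.0, -1.0]]
contact_force: [-0.4, -0.0, -6.4]
gripper_width: 0.195
grip_force: 73.3
t 12.625 tray coords [ 1.200e+00 -1.000e-01  2.192e+02] (y,x,z) F [ 0.6 -0.3 -6.8] M [ 0.    0.03 -0.02] grip 73.29346418380737 0.198283936499338 j [-32.  16.  38. 112. -12.  56. -11.]
```

View pics/lift.png

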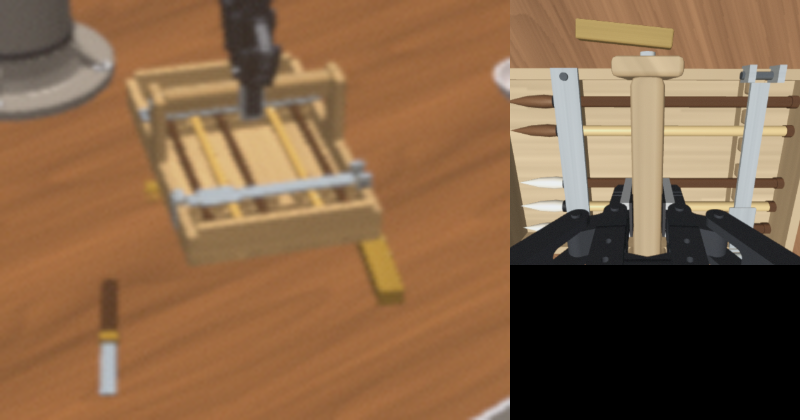

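The tray hangs level, about 152 mm up. The bar is shut from (180,197) to (360,178), all five brushes are in place, and the neighbouring items are undisturbed.

```bash
python3 -c "
from cell import arm
print(abs(arm.observe()['qvel']).max());print(arm.finish_job())"
```

```text
0.1895737063839652
the job is handed in; nothing more can be done
None
```

I swung the keeper bar shut under its catch, then lifted the tray by its handle about 152 mm; it was handed in held level and still, with all five brushes in their notches.

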